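Index the vial traverse by one turn of its hand wheel

ROBOT

A 6-joint arm with a two-finger parallel gripper is mounted at the origin on a cart in front of the work surface, level with it; the furniture and walls round the work are solid. World frame = base frame: x ahead of the robot, y to its left, z up, the work surface at z = 0. Lengths are in m, angles in rad, forces in N, time in s.
With the tool pointing down it reaches from about 0.325 to 0.85 m from the base axis. Payload 15.5 kg.
Tool frame: the origin (TCP) lies at the very end of the fingers, on their centre line; the grasp point (between the pads) lies 19 mm behind it (manip.tcp_to_grasp is the distance from the TCP to the grasp point, in m); z points along the fingers, x is the direction in which the jaws open and shut, and the axes are right-handed (so a half turn about z gives the same grasp; the last joint's range is limited). The gripper opens to 91 mm and grips with 3 to 60 N. Pads are 32 mm wide; open, the fingers measure 118 mm over their backs; the gripper's body (76 mm by 178 mm) begins 60 mm behind the grasp point.
Start: joints at [1.028, 0.494, 1.345, -0, 1.302, -0.096], TCP at [0.271, 0.563, 0.214] pointing down, gripper open.
Joint ranges: [-2.91, 2.91], [-0.82, 2.16], [0.22, 2.67], [-1.22, 4.37], [0.12, 2.79], [-3.08, 3.08]. Speed limits (rad/s): [1.89, 1.89, 2.57, 3.01, 3.01, 3.01].

INTERFACE

Orientations are given as a unit quaternion [w, x, y, z].
In Python, from workcell import manip gives the robot as it stands. The module is installed in compiled form; this text tells all that it offers. Calls block until the motion is done:
- manip.movep(position, orientation): joint-space move of the TCP to a pose.
- manip.move_linear(position, rot=None, v=0.15, force_limit=None): straight line of the TCP; rot=None keeps the orientation; v is the mean speed in m/s. With force_limit (N) it stops when the force on the tool has changed by that much, and returns True; else False.
- manip.set_joints(angles): joint-space move.
- manip.set_gripper(opening, grip_force=None): finger opening in m; grip_force is the grip in N (None keeps the last); returns when the fingers have stopped.
- manip.sleep(seconds).
- manip.solve_ik(position, orientation): joint angles nearest the present ones, or None.
- manip.get_obs(): the state.
- manip.grab_frame(name): name is "side" or "top"; returns a dict with "image" (384x512x3 uint8, blue, green, red), "vertical_fov" (degrees; the focal length in pixels is half the picture's height over the tangent of half this angle, whatever the lens; pixels are square), "cx", "cy" (the principal point, pixels), "R" (3x3) and "t" (3): a world point X has camera coordinates R X + t. Camera axes: x right, y down, z forward; pixel columns grow to the right and rows downward; lengths in m; the calibration is good to about 2 mm. A picture is of the moment at which its call begins. There is no depth.
A pose or a line that the arm cannot do raises manip.Unreachable and nothing moves.
- manip.sign_off(): hands the job in, once; it reports no verdict.
The state is a dict: "time": time; "joints": joint angles; "joint_vel": joint speeds; "joint_torque": joint torques, N m; "tcp_pos": TCP position; "orientation": TCP orientation; "force": force on the tool from outside, world axes, zero at the start; "moment": the same for the moment, N m; "width": finger opening in m.
Only numpy, scipy, OpenCV 4.12 (cv2) and the standard library are available. Lean on these libraries where they do the work, as an engineer would, in place of code of your own. Each camera call takes 0.05 s, during which the arm holds its last target.

TASK

Bring the next vial, the middle one, under the sampling needle: with closed fingers push the hand wheel round by its upright handle, clockwise seen from above, through exactly one full turn, so that the handle stands at the fixed pointer again, and do not run on past it. Only push the handle from outside; never take it between the fingers, and leave the carriage, the vials and the things standing around alone.

Things in the scene. Friction and masses are not known exactly. Their poses are not given: they have to be found in the camera images.
- traverse: The whole vial traverse, fixed to the bench: a grey base plate 110 x 415 x 8 mm with a gear housing and hand wheel at one end and a white vial carriage on guide rods at the other. Its origin lies on the bench on the wheel's axis; its y axis runs along the base from the wheel towards the carriage, z is up, and the fixed pointer stands at its -x side. The base plate spans x -55 to +55, y -75 to +340 mm; the highest part is the needle stand (138 mm) at y = 205 mm, x = 64 mm.
- wheel_centre (a point): Centre of the hand wheel on its vertical axis, 70 mm above the bench, in the mid plane of the rim. The wheel is of aluminium: rim 124 mm across to the bar's centre line, bar 12 mm thick (its top 76 mm above the bench), three spokes, hub top 82 mm above the bench. The steel pointer is just outside the rim on the traverse's -x side, 82 mm from the axis, its tip 76 mm above the bench.
- handle: The upright black round handle on the rim, free to spin on its own pin as revolving handles do, 18 mm thick at its widest; its origin is on the handle's axis in the mid plane of the rim, 62 mm from the wheel's axis. The black part runs from 8 to 56 mm above that origin (78 to 126 mm above the bench). It can be pushed sideways and the wheel follows.
- handwheel (a joint): Angle of the hand wheel, rad, growing clockwise seen from above; 0 with the handle at the pointer, where it stands at the start to within 0.04; 6.283 after one turn. Turning resistance about 0.1 N m (2 N at the handle); it stays where it is left. There is no detent or stop at one turn: it turns from -0.6 to 12.9.
- carriage: White plastic block 62 x 130 x 34 mm with three round pockets 40 mm apart along the traverse's y axis; origin under its centre. It is driven only by the wheel: one clockwise turn moves it 40 mm along the traverse's +y.
- vial_near: Loose capped vial, 27 mm across and 56 mm high, in the pocket nearest the wheel; origin under its centre. Its top is 86 mm above the bench.
- vial_middle: Loose capped vial, the same, in the middle pocket; it must come under the needle.
- vial_far: Loose capped vial, the same, in the pocket farthest from the wheel; under the needle at the start.
- needle_tip (a point): Lower end of the fixed vertical sampling needle, 95 mm above the bench, 205 mm from the wheel's axis along the traverse's y axis.
- sample_beaker: Loose beaker, 72 mm across, 88 mm high, about 165 mm from the wheel's axis; origin under its centre.
- funnel: Loose white funnel standing mouth down, 77 mm across, 75 mm high, about 200 mm from the wheel's axis; origin under its centre.
- bung: Loose brown rubber bung, 28 mm across, 26 mm high, behind the wheel, about 115 mm from its axis; origin under its centre.
- dropper_bottle: Loose glass dropper bottle with a rubber bulb, 42 mm across, 119 mm high, about 170 mm from the wheel's axis behind the carriage; origin under its centre.
Mind the look-alikes: they are no part of the job. Leave any black look-alike of the vial_near alone.

How it is judged:
On the way, in this order (a step that is already met when the one before it is completed fails the run):
1. the handle is pushed by the fingers through the first half turn (between 0.15 and 0.5 of a turn) (value of joint handwheel between 1 and 3.14 rad and contact force between the fingers and handle above 0.3 N).
2. the handle is pushed by the fingers through the second half turn (between 0.55 and 0.95 of a turn) (value of joint handwheel between 3.5 and 6 rad and contact force between the fingers and handle above 0.3 N).
At the end, for the whole second after the job is handed in: The wheel stands at one full clockwise turn from the pointer within 0.15 rad (about 9 mm at the handle) and at rest, the middle vial is within 5 mm of the needle's axis, all three vials stand upright in their pockets, and the four things around are within 20 mm of where they stood (value of joint handwheel between 6.1332 and 6.4332 rad and not (velocity of joint handwheel above 0.03 rad/s) and not (velocity of joint handwheel below -0.03 rad/s) and horizontal distance between vial_middle and needle_tip below 0.005 m and angle between each of vial_near, vial_middle, vial_far's own z axis and vertical below 0.12 rad and height (world z) of each of vial_near, vial_middle, vial_far below 0.036 m and horizontal distance between each of vial_near, vial_middle, vial_far and carriage below 0.045 m and distance of each of sample_beaker, funnel, bung, dropper_bottle from where it was at the start of the episode below 0.02 m); the robot touches nothing.
It fails at once if the wheel was turned the wrong way, or past one turn (by more than 0.3 rad) (value of joint handwheel below -0.3 rad or value of joint handwheel above 6.5832 rad).
It fails at once if the handle was taken between the fingers (horizontal distance between the grasp point and handle below 0.01 m and height (world z) of the grasp point below 0.138 m).
It fails at once if the robot pushed the carriage or a vial directly (contact force between any of the fingers, the arm and carriage above 2 N or contact force between any of the fingers, the arm and vial_near above 1 N or contact force between any of the fingers, the arm and vial_middle above 1 N or contact force between any of the fingers, the arm and vial_far above 1 N).
It fails at once if a vial was lifted or tipped (height (world z) of any of vial_near, vial_middle, vial_far above 0.04 m or angle between any of vial_near, vial_middle, vial_far's own z axis and vertical above 0.25 rad).
It fails at once if a thing standing around (beaker, funnel, bung, dropper bottle) was moved or lifted (distance of any of sample_beaker, funnel, bung, dropper_bottle from where it was at the start of the episode above 0.02 m).
It also fails if it takes over 54 s, if anything falls off the work surface, if the arm or the gripper's body presses on something with over 40 N, if the wrist force passes 120 N, or if a joint passes its speed limit or range.

## Working session

There is one attempt and no reset: what is moved stays moved. The work goes in short steps, each a Python script; the robot and the scene stay as the last script left them, time stands still between calls to the robot, and variables do not carry over. Pictures are saved under pics/ and viewed, and the job is handed in when it is done.

```bash
mkdir -p pics; python3 - <<'E'
from workcell import manip
import cv2, pickle
o=manip.get_obs(); print({k:o[k] for k in('time','joints','tcp_pos','orientation','width','force')}, manip.tcp_to_grasp)
for n in('side','top'):
    f=manip.grab_frame(n); pickle.dump(f,open(f'{n}0.pkl','wb')); cv2.imwrite(f'pics/{n}0.png',f['image'])
    print(n,{k:f[k] for k in f if k!='image'})
E
```

```text
{'time': 0.0, 'joints': array([ 1.02747879e+00,  4.94197273e-01,  1.34617677e+00,  1.43095647e-05,
        1.30247581e+00, -9.55018964e-02]), 'tcp_pos': array([0.27041033, 0.56303225, 0.21331404]), 'orientation': array([ 2.76272380e-04,  8.46463366e-01,  5.32446593e-01, -5.64677892e-04]), 'width': 0.09164056961856491, 'force': array([-0.12708439, -0.37534465,  0.47375298])} 0.0188
side {'vertical_fov': 55.737616321933615, 'cx': 255.72875931785114, 'cy': 188.9162489465658, 'R': array([[-0.9998812 , -0.00332476,  0.01505065],
       [-0.01479192,  0.48148374, -0.87633019],
       [-0.00433306, -0.87644872, -0.48147572]]), 't': array([0.54735965, 0.10751249, 0.85664582])}
top {'vertical_fov': 45.65291169064259, 'cx': 258.153038088317, 'cy': 190.44357504984006, 'R': array([[ 6.19829051e-02, -9.98077163e-01, -3.10639338e-04],
       [-9.71645538e-01, -6.02702811e-02, -2.28631672e-01],
       [ 2.28173328e-01,  1.44730865e-02, -9.73512949e-01]]), 't': array([-0.07704576,  0.55818432,  0.94683701])}
```

View pics/side0.png

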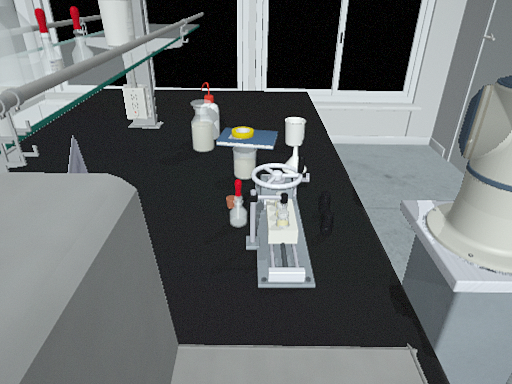

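View pics/top0.png

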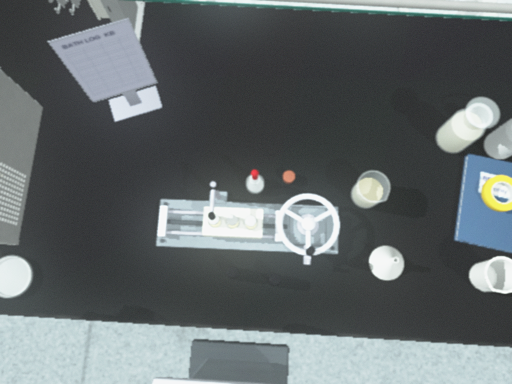

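```bash
cat > h.py <<'E'
import numpy as np, pickle, cv2
def K(f):
    H=f['image'].shape[0]; F=H/2/np.tan(np.radians(f['vertical_fov'])/2); return F
def proj(f,X):
    c=f['R']@np.asarray(X,float)+f['t']; F=K(f); return np.array([f['cx']+F*c[0]/c[2], f['cy']+F*c[1]/c[2]])
def ray(f,u,v,z):
    F=K(f); d=f['R'].T@np.array([(u-f['cx'])/F,(v-f['cy'])/F,1]); C=-f['R'].T@f['t']
    return C+d*(z-C[2])/d[2]
E
python3 - <<'E'
from h import *
f=pickle.load(open('top0.pkl','rb')); s=pickle.load(open('side0.pkl','rb'))
print(proj(f,[.27,.563,.213]),proj(s,[.27,.563,.213]), -f['R'].T@f['t'], -s['R'].T@s['t'])
im=f['image'][150:300,140:420]; cv2.imwrite('pics/topc.png',cv2.resize(im,None,fx=2.85,fy=2.85,interpolation=cv2.INTER_CUBIC))
im=s['image'][110:300,180:350]; cv2.imwrite('pics/sidec.png',cv2.resize(im,None,fx=3.1,fy=3.1,interpolation=cv2.INTER_CUBIC))
E
```

```text
[-92.63029961 310.62836878] [645.76149282 451.90268104] [ 0.33108987 -0.05695934  1.04935277] [0.55259683 0.70086046 0.49843249]
```

View pics/topc.png

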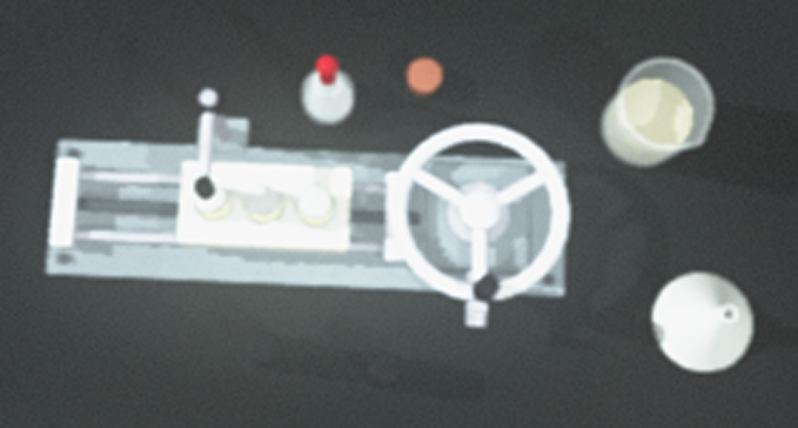

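View pics/sidec.png

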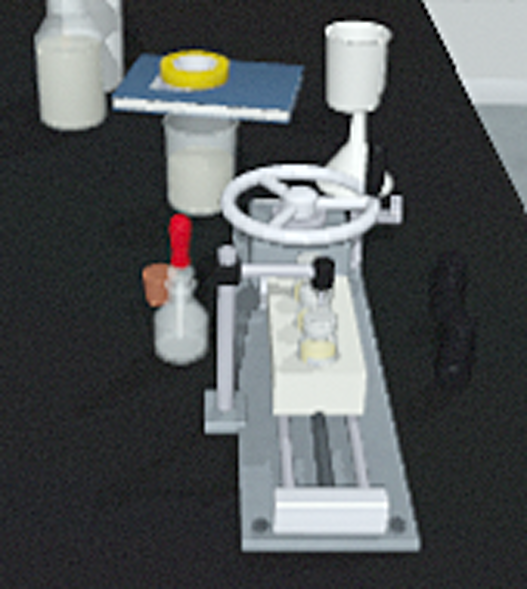

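```bash
python3 - <<'E'
from h import *
from scipy.optimize import least_squares
f=pickle.load(open('top0.pkl','rb')); s=pickle.load(open('side0.pkl','rb'))
T=lambda u,v:(140+u/2.85,150+v/2.85); S=lambda u,v:(180+u/3.1,110+v/3.1)
obs=[(f,(55,340,8),T(58,140)),(f,(-55,340,8),T(47,272)),(f,(55,-75,8),T(565,160)),(f,(-55,-75,8),T(565,296)),(f,(0,0,72),T(480,211)),
(s,(55,340,8),S(242,543)),(s,(-55,340,8),S(419,541)),(f,(0,0,82),T(480,207)),(s,(0,0,82),S(303,196)),(s,(0,0,72),S(300,204))]
def w(p,q):
    c,sn=np.cos(p[2]),np.sin(p[2]); q=np.array(q)/1000; return np.array([p[0]+c*q[0]-sn*q[1],p[1]+sn*q[0]+c*q[1],q[2]])
r=least_squares(lambda p:np.concatenate([proj(c,w(p,q))-np.array(u) for c,q,u in obs]),[.3,-.1,0],loss='soft_l1')
p=r.x; print(p); print(r.fun.reshape(-1,2).round(1)); np.save('pose.npy',p)
for n,q,u in[('handle z126',126,T(485,283)),('pointer',76,T(477,314)),('dark',20,T(265,350)),('dark',20,T(490,380))]:
    X=ray(f,*u,q/1000); print(n,X.round(4))
print('expected handle top',proj(f,w(p,(-62,0,126))),'meas',T(485,283), 'ptr',proj(f,w(p,(-82,0,76))),T(477,314))
for n,u,z in[('beaker base',(657,115),.0),('beaker top',(668,105),.088),('funnel',(702,322),0),('bung',(424,76),.026),('bottle',(328,97),.05),('stand',(208,97),.138)]:
    print(n,ray(f,*T(*u),z).round(3))
g=lambda im:cv2.LUT(im,(255*(np.arange(256)/255)**.4).astype(np.uint8))
cv2.imwrite('pics/topg.png',cv2.resize(g(f['image'][220:330,180:420]),None,fx=3.3,fy=3.3,interpolation=cv2.INTER_CUBIC))
cv2.imwrite('pics/sideg.png',cv2.resize(g(s['image'][130:260,230:400]),None,fx=4.5,fy=4.5,interpolation=cv2.INTER_CUBIC))
E
```

```text
[ 0.49293256 -0.15553704  0.0164574 ]
[[ 0.  -0.9]
 [-0.7 -0.1]
 [-0.1  0. ]
 [-0.3 -0.2]
 [-0.  -0.2]
 [ 0.1 -0.3]
 [ 0.9  0.4]
 [ 0.5  0.4]
 [-0.5 -2.1]
 [ 0.3 -1.2]]
handle z126 [ 0.4322 -0.1556  0.126 ]
pointer [ 0.4144 -0.1558  0.076 ]
dark [0.3811 0.0025 0.02  ]
dark [ 0.3691 -0.1735  0.02  ]
expected handle top [310.63875356 249.97229129] meas (310.17543859649123, 249.29824561403507) ptr [307.81454442 261.85735249] (307.36842105263156, 260.17543859649123)
beaker base [ 0.594 -0.306  0.   ]
beaker top [ 0.58  -0.294  0.088]
funnel [ 0.426 -0.343  0.   ]
bung [ 0.608 -0.111  0.026]
bottle [ 0.58  -0.034  0.05 ]
stand [0.552 0.05  0.138]
```

View pics/topg.png

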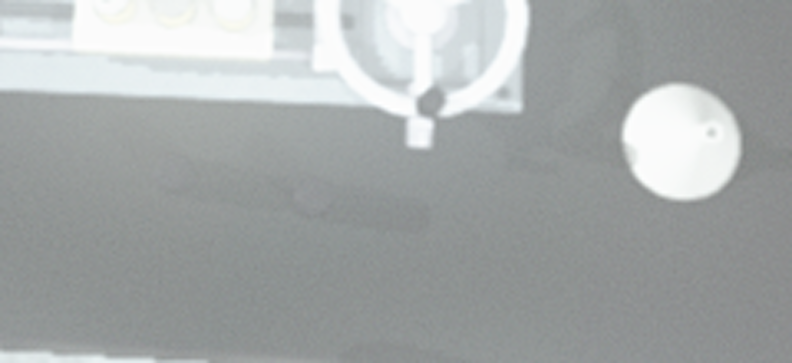

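View pics/sideg.png

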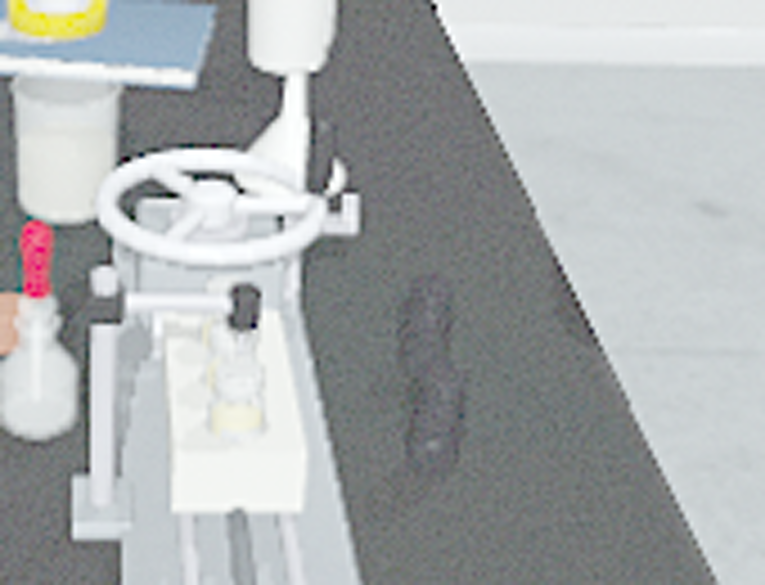

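```bash
cat >> h.py <<'E'
P=np.load('pose.npy'); Z=0.092; RH=0.062
def w(q):
    c,s=np.cos(P[2]),np.sin(P[2]); return np.array([P[0]+c*q[0]-s*q[1],P[1]+s*q[0]+c*q[1],q[2]])
def quat(phi): return np.array([0,np.cos(phi/2),np.sin(phi/2),0])
def pose(th,gap=0.025,z=Z):
    phi=2.5+(-3.12-2.5)*th/(2*np.pi)
    n=np.array([np.sin(phi),-np.cos(phi),0])   # tool +y, the pushing side
    p=w((-RH*np.cos(th),RH*np.sin(th),z))-gap*n
    return p,quat(phi)
E
python3 - <<'E'
from h import *
from workcell import manip
for th in np.linspace(0,2*np.pi,9):
    p,q=pose(th); j=manip.solve_ik(p,q); print(round(th,2),p.round(3),None if j is None else j.round(2))
manip.set_gripper(0.0,20); print(manip.get_obs()['width'])
p,q=pose(0,.035,.22); manip.movep(p,q)
o=manip.get_obs(); print(o['time'],o['tcp_pos'],o['joints'],o['force'])
for n in('side','top'):
    f=manip.grab_frame(n); cv2.imwrite(f'pics/{n}1.png',f['image'])
E
```

```text
0.0 [ 0.416 -0.177  0.092] [-0.53  0.44  1.9  -0.    0.8  -3.03]
0.79 [ 0.424 -0.118  0.092] [-0.41  0.43  1.93 -0.    0.79 -2.2 ]
1.57 [ 0.47  -0.082  0.092] [-0.3   0.46  1.84 -0.    0.83 -1.39]
2.36 [ 0.526 -0.088  0.092] [-0.28  0.52  1.71 -0.    0.91 -0.67]
3.14 [ 0.563 -0.131  0.092] [-0.33  0.57  1.6  -0.    0.97 -0.02]
3.93 [ 0.559 -0.185  0.092] [-0.42  0.58  1.57 -0.    0.99  0.59]
4.71 [ 0.519 -0.221  0.092] [-0.51  0.56  1.63 -0.    0.95  1.21]
5.5 [ 0.466 -0.219  0.092] [-0.55  0.5   1.75 -0.    0.89  1.86]
6.28 [ 0.431 -0.182  0.092] [-0.53  0.46  1.86 -0.    0.82  2.59]
0.00022505895519692325
4.15 [ 0.41024127 -0.18431061  0.22001184] [-5.55239179e-01  2.40409648e-01  1.74763741e+00  1.08060199e-04
  1.15345866e+00 -3.05550229e+00] [ 0.63321149 -0.18115562  0.77097437]
```

View pics/side1.png

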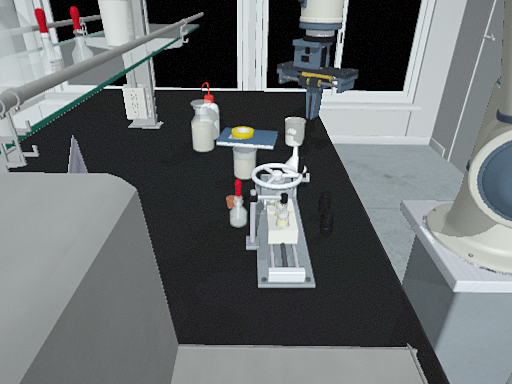

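View pics/top1.png

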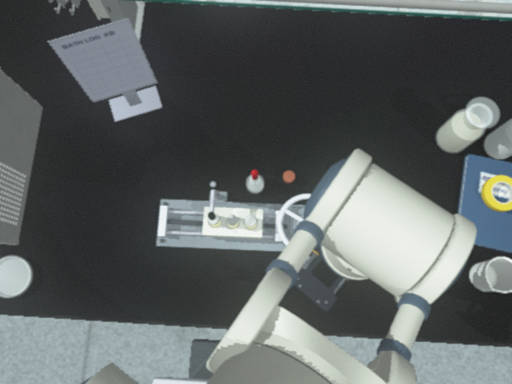

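The side picture shows the closed fingers at about (313,105), above and behind the handle. In the top picture the arm hides the handle. I'll go down behind the handle and push the first 40°.

```bash
python3 - <<'E'
from h import *
from workcell import manip
p,q=pose(0,.034); hit=manip.move_linear(p,q,v=.1,force_limit=15); print('down',hit)
f0=manip.get_obs()['force']
for th in [0,.12,.25,.45,.7]:
    p,q=pose(th); hit=manip.move_linear(p,q,v=.04,force_limit=25)
    o=manip.get_obs(); print(round(th,2),hit,round(o['time'],2),(o['force']-f0).round(2),np.abs(o['tcp_pos']-p).max().round(4))
    if hit: break
f=manip.grab_frame('side'); cv2.imwrite('pics/side2.png',cv2.resize(f['image'][80:300,180:400],None,fx=2.7,fy=2.7,interpolation=cv2.INTER_CUBIC))
E
```

```text
down False
0 False 6.06 [ 0.07  0.47 -0.02] 0.0002
0.12 False 6.44 [1.07 0.38 0.81] 0.0
0.25 False 6.84 [0.52 1.13 0.74] 0.0002
0.45 False 7.38 [-0.25 -0.2  -0.71] 0.0002
0.7 False 8.0 [-0.4  -0.84 -0.2 ] 0.0002
```

View pics/side2.png

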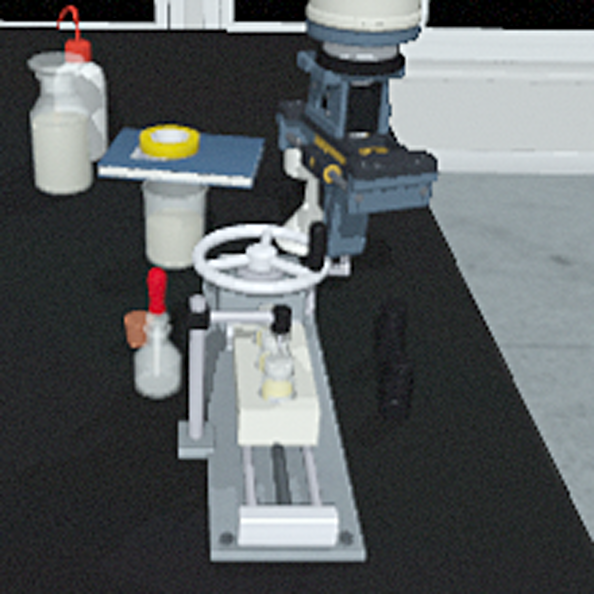

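```bash
python3 - <<'E'
from h import *
s=pickle.load(open('side0.pkl','rb'))
for th in (0,.2,.4,.5,.6,.7,.8): print(th,[((proj(s,w((-.062*np.cos(th),.062*np.sin(th),z)))-[180,80])*2.7).round(1) for z in(.078,.126)])
p,q=pose(.7); print((proj(s,p)-[180,80])*2.7)
E
```

```text
0 [array([325.8, 250.3]), array([329.6, 205. ])]
0.2 [array([326.1, 256. ]), array([329.9, 210.2])]
0.4 [array([323.8, 261.5]), array([327.6, 215.4])]
0.5 [array([321.7, 264.2]), array([325.4, 217.8])]
0.6 [array([318.9, 266.7]), array([322.6, 220.2])]
0.7 [array([315.5, 269.1]), array([319.2, 222.4])]
0.8 [array([311.5, 271.3]), array([315.1, 224.4])]
[341.22509652 252.50881351]
```

The handle's black part runs from about (317,262) to (318,222), which matches θ ≈ 0.7 as commanded. The push works, so I'll go on to half a turn.

```bash
cat > push.py <<'E'
from h import *
from workcell import manip
import sys
def run(a,b,n,v=.05,img=None):
    for th in np.linspace(a,b,n+1)[1:]:
        p,q=pose(th); hit=manip.move_linear(p,q,v=v,force_limit=25)
        o=manip.get_obs(); print(round(th,2),hit,round(o['time'],2),o['force'].round(1),o['joints'][5].round(2))
        if hit: break
    if img:
        f=manip.grab_frame('side'); s=f; cv2.imwrite(f'pics/{img}.png',cv2.resize(f['image'][80:300,180:400],None,fx=2.7,fy=2.7,interpolation=cv2.INTER_CUBIC))
        for t in (th-.2,th,th+.2): print(t,[((proj(s,w((-.062*np.cos(t),.062*np.sin(t),z)))-[180,80])*2.7).round(1) for z in(.078,.126)])
E
python3 -c "
from push import *
run(.7,3.3,10,img='side3')"
```

```text
0.96 False 8.6 [ 0.5 -0.6 -0.1] -2.02
1.22 False 9.14 [ 0.5  1.  -0.5] -1.75
1.48 False 9.68 [ 0.3 -0.1  0.2] -1.49
1.74 False 10.22 [-0.6  0.1  0.1] -1.23
2.0 False 10.76 [ 0.5  0.1 -0.8] -0.99
2.26 False 11.29 [ 0.7  0.1 -0.3] -0.76
2.52 False 11.82 [-0.1  0.9 -0.1] -0.53
2.78 False 12.36 [-0.1 -0.1 -0.1] -0.32
3.04 False 12.88 [ 0.7  0.7 -0.3] -0.11
3.3 False 13.41 [-0.4  0.5  0.1] 0.1
3.0999999999999996 [array([198.6, 250.5]), array([199.2, 204.9])]
3.3 [array([199.2, 244.9]), array([199.8, 199.7])]
3.5 [array([202.3, 239.7]), array([203. , 194.9])]
```

View pics/side3.png

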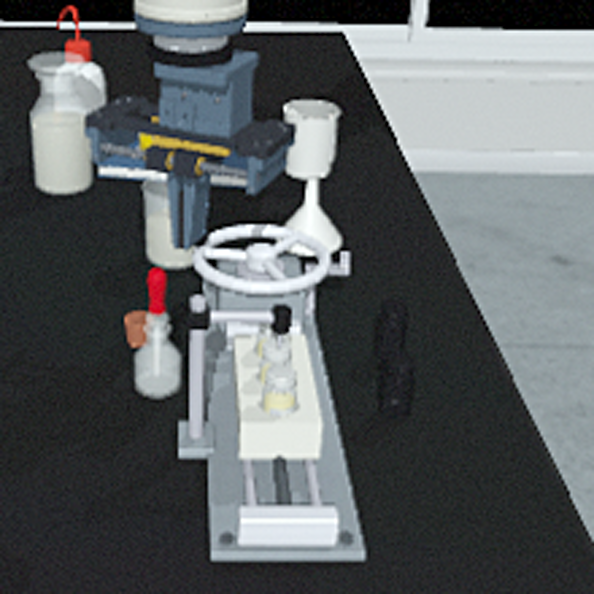

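```bash
python3 - <<'E'
from h import *
s=pickle.load(open('side0.pkl','rb'))
for y in (.2345,.251):
  for z in (.014,.05): print(y,z,((proj(s,w((-.031,y,z)))-[180,80])*2.7).round(1))
E
```

```text
0.2345 0.014 [316.8 452.9]
0.2345 0.05 [320.1 415.9]
0.251 0.014 [319.2 466.1]
0.251 0.05 [322.6 428.7]
```

The carriage's front edge moved about 15 px, where 13 px was expected. So the wheel followed, and the handle is just hidden behind the finger. Continuing.

```bash
python3 -c "
from push import *
run(3.3,5.9,10,img='side4')"
```

```text
3.56 False 13.98 [0.1 0.4 0. ] 0.3
3.82 False 14.5 [-1.1 -0.3 -0.3] 0.51
4.08 False 15.02 [-0.4 -0.  -0.2] 0.71
4.34 False 15.53 [-0.5  0.8 -0.1] 0.91
4.6 False 16.04 [-0.9 -0.7 -0.3] 1.11
4.86 False 16.55 [0.2 0.2 0. ] 1.32
5.12 False 17.06 [ 1.1  0.6 -0.7] 1.54
5.38 False 17.56 [0.1 0.6 0.9] 1.76
5.64 False 18.06 [ 0.5 -0.8  0. ] 1.99
5.9 False 18.56 [0.  0.6 0.4] 2.22
5.7 [array([311.5, 235.2]), array([314.8, 190.9])]
5.9 [array([318.5, 240. ]), array([322. , 195.3])]
6.1000000000000005 [array([323.4, 245.2]), array([327.1, 200.2])]
```

View pics/side4.png

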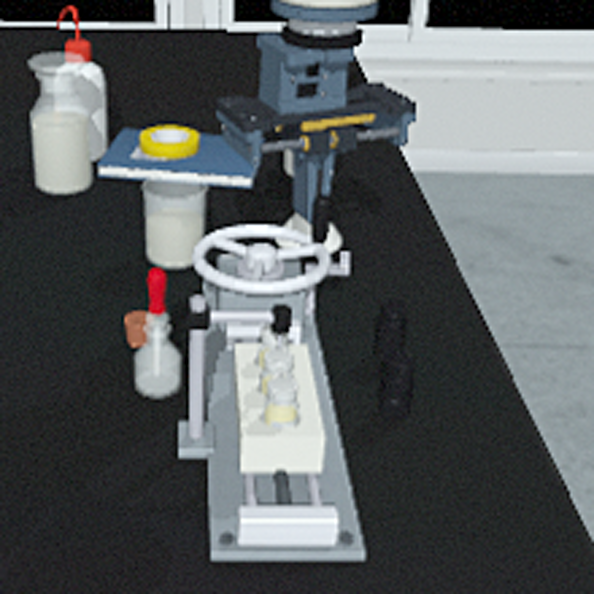

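The handle stands at about (322,195–235), which fits θ ≈ 5.9. I'll push slowly to 6.26, then back off, rise and look from above.

```bash
python3 - <<'E'
from push import *
run(5.9,6.26,3,v=.02)
manip.sleep(.3)
p,q=pose(6.26,.05); manip.move_linear(p,q,v=.04)
p[2]=.23; manip.move_linear(p,q,v=.15)
j=manip.get_obs()['joints'].copy(); j[0]-=.9; manip.set_joints(j)
o=manip.get_obs(); print(o['time'],o['tcp_pos'],o['force'])
for n in('side','top'):
    f=manip.grab_frame(n); pickle.dump(f,open(f'{n}5.pkl','wb'))
t=pickle.load(open('top5.pkl','rb')); s=f=pickle.load(open('side5.pkl','rb'))
cv2.imwrite('pics/top5.png',cv2.resize(t['image'][150:300,140:420],None,fx=2.85,fy=2.85,interpolation=cv2.INTER_CUBIC))
cv2.imwrite('pics/side5.png',cv2.resize(s['image'][80:300,180:400],None,fx=2.7,fy=2.7,interpolation=cv2.INTER_CUBIC))
for th in (6.08,6.18,6.283,6.38): print(th,((proj(t,w((-.062*np.cos(th),.062*np.sin(th),.126)))-[140,150])*2.85).round(1),[((proj(s,w((-.062*np.cos(th),.062*np.sin(th),z)))-[180,80])*2.7).round(1) for z in(.078,.126)])
for y in(.125,.165,.205): print(((proj(t,w((0,y+.04,.086)))-[140,150])*2.85).round(1))
E
```

```text
6.02 False 19.16 [ 0.3 -0.2 -0.1] 2.34
6.14 False 19.71 [ 0.7  0.  -1.1] 2.45
6.26 False 20.25 [-0.5 -0.1  0.3] 2.57
23.9333 [ 0.10704804 -0.46771409  0.2291492 ] [-0.24718376 -0.13684874 -0.53551594]
6.08 [504.  283.9] [array([323. , 244.7]), array([326.7, 199.7])]
6.18 [495.4 284.9] [array([324.7, 247.4]), array([328.4, 202.3])]
6.283 [486.3 284.9] [array([325.8, 250.3]), array([329.6, 205. ])]
6.38 [477.9 284.1] [array([326.3, 253.1]), array([330.1, 207.5])]
[261.9 197.4]
[208.7 195. ]
[155.5 192.6]
```

View pics/top5.png

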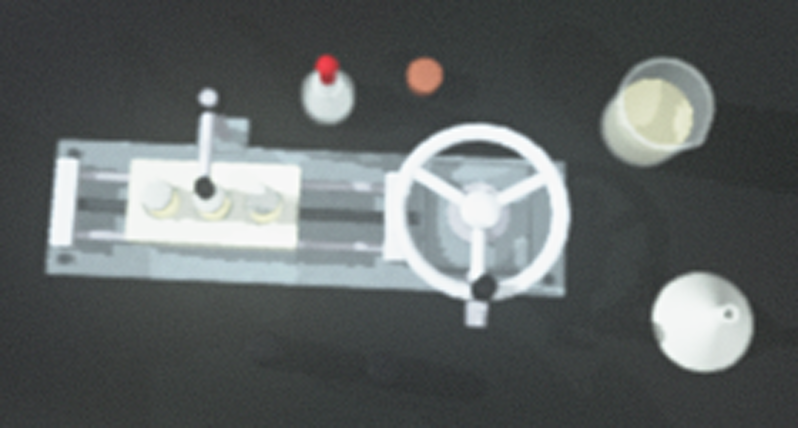

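View pics/side5.png

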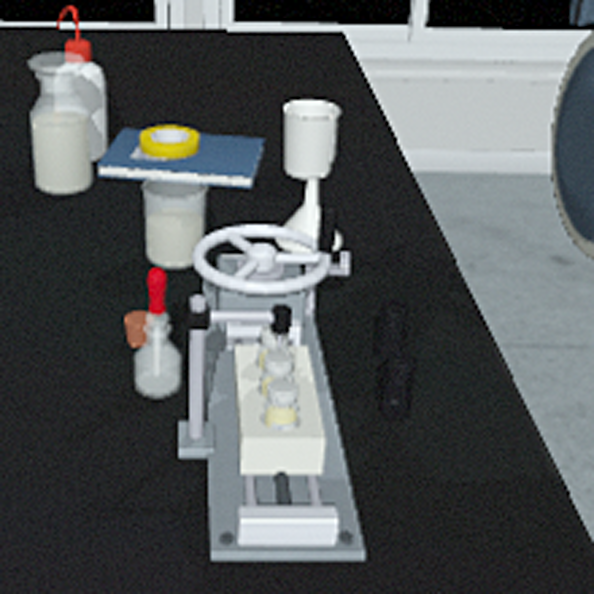

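In the top view the handle is at (484,287), against (485,287) at the start, so it is back at the pointer. The carriage has shifted 52–53 px, which is 40 mm. The middle vial, at (213,203), now stands where the far one stood. Everything around is unmoved, so I'm handing in.

```bash
python3 - <<'E'
from workcell import manip
manip.sign_off(); print(manip.get_obs()['time'])
E
```

```text
the job is handed in; nothing more can be done
the job is handed in; nothing more can be done
```

The hand wheel has been turned one full turn clockwise by its handle, which is back at the pointer, and the middle vial is under the needle. I pushed from outside with the closed fingers in one continuous circular path, taking the last 0.36 rad slowly. Then I backed off, swung the arm clear and handed in at about 24 s of the 54 s allowed.

**Last checks, from the enlarged top picture:**
- **Handle:** it is at (484,287), against (485,287) at the start. That puts the wheel within about 0.02 rad of one turn; the final push was commanded to 6.26 rad.
- **Carriage:** it moved 52–53 px, and 40 mm should show as 53 px. The three vials stand upright in their pockets, and the middle one is where the far one was.
- **Things around:** the beaker, funnel, bung and dropper bottle are at the same pixels as before.

**Less certain:**
- **Pushing force:** it was too small to read clearly above about 1 N of sensor noise. I know the handle was being pushed because the wheel and carriage followed in the pictures.
- **Half a turn:** the finger hid the handle there, so I judged the angle from the carriage. It had moved about 15 px where 13 was expected.

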